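Rack the brass bands on their holding posts

TASK

On the jeweller's bench, put each of the four plain round brass bands over the wooden post of its own size, lying flat on the post's foot: the widest band on the thickest post, the next widest on the next thickest, and so on down to the narrowest band on the thinnest post. Leave the solid brass disc and the six-sided brass collar where they lie.

Things in the scene. Friction and masses are not known exactly. Their poses are not given: they have to be found in the camera images.
- band_small: loose plain round brass band (a short piece of open tube standing on its rim, hole upward): 30 mm outside diameter, 24 mm inside, wall 3 mm, 30 mm high. Origin on its axis at mid-height, 15 mm above the surface it rests on; z along the axis.
- post_small: fixed upright wooden post, 8 mm diameter with a slightly rounded top, on a flat round steel foot 46 mm in diameter and 6 mm thick; the top of the post is 45 mm above the bench. Origin at the centre of the foot's underside on the bench, z up along the post. The 30 mm band belongs here and fits over the post with 8 mm of room all round; seated, it lies on the foot with its own origin 21 mm above this one.
- band_medium: loose plain round brass band (a short piece of open tube standing on its rim, hole upward): 40 mm outside diameter, 34 mm inside, wall 3 mm, 30 mm high. Origin on its axis at mid-height, 15 mm above the surface it rests on; z along the axis.
- post_medium: fixed upright wooden post, 18 mm diameter with a slightly rounded top, on a flat round steel foot 56 mm in diameter and 6 mm thick; the top of the post is 45 mm above the bench. Origin at the centre of the foot's underside on the bench, z up along the post. The 40 mm band belongs here and fits over the post with 8 mm of room all round; seated, it lies on the foot with its own origin 21 mm above this one.
- band_large: loose plain round brass band (a short piece of open tube standing on its rim, hole upward): 50 mm outside diameter, 44 mm inside, wall 3 mm, 30 mm high. Origin on its axis at mid-height, 15 mm above the surface it rests on; z along the axis.
- post_large: fixed upright wooden post, 28 mm diameter with a slightly rounded top, on a flat round steel foot 66 mm in diameter and 6 mm thick; the top of the post is 45 mm above the bench. Origin at the centre of the foot's underside on the bench, z up along the post. The 50 mm band belongs here and fits over the post with 8 mm of room all round; seated, it lies on the foot with its own origin 21 mm above this one.
- band_extra_large: loose plain round brass band (a short piece of open tube standing on its rim, hole upward): 62 mm outside diameter, 56 mm inside, wall 3 mm, 30 mm high. Origin on its axis at mid-height, 15 mm above the surface it rests on; z along the axis.
- post_extra_large: fixed upright wooden post, 40 mm diameter with a slightly rounded top, on a flat round steel foot 78 mm in diameter and 6 mm thick; the top of the post is 45 mm above the bench. Origin at the centre of the foot's underside on the bench, z up along the post. The 62 mm band belongs here and fits over the post with 8 mm of room all round; seated, it lies on the foot with its own origin 21 mm above this one.
- disc: look-alike to leave alone: loose solid brass disc, 45 mm diameter, 14 mm thick, no hole, lying flat. Origin at the centre of its underside.
- hex_collar: look-alike to leave alone: loose six-sided open brass collar, 40 mm across the flats, wall 5 mm, 30 mm high. Origin on its axis at mid-height; the x axis points at the middle of a flat.
Things that resemble listed ones, but are neither listed nor needed, are in the scene too. Leave any pink look-alike of the band_extra_large alone.

How it is judged:
At the end, for the whole second after the job is handed in: Each band is round the post of its own size (axes within 11 mm), flat on the foot (origin 17 to 24 mm above the post's, axes aligned within 0.1 rad) and still (under 0.02 m/s); disc and six-sided collar are within 25 mm of where they started (horizontal distance between band_small and post_small below 0.011 m and z of band_small in the frame of post_small between 0.017 and 0.024 m and angle between the z axis of band_small and the z axis of post_small, either way round below 0.1 rad and linear speed of each of band_small, band_medium, band_large, band_extra_large below 0.02 m/s and horizontal distance between band_medium and post_medium below 0.011 m and z of band_medium in the frame of post_medium between 0.017 and 0.024 m and angle between the z axis of band_medium and the z axis of post_medium, either way round below 0.1 rad and horizontal distance between band_large and post_large below 0.011 m and z of band_large in the frame of post_large between 0.017 and 0.024 m and angle between the z axis of band_large and the z axis of post_large, either way round below 0.1 rad and horizontal distance between band_extra_large and post_extra_large below 0.011 m and z of band_extra_large in the frame of post_extra_large between 0.017 and 0.024 m and angle between the z axis of band_extra_large and the z axis of post_extra_large, either way round below 0.1 rad and distance of each of disc, hex_collar from where it was at the start of the episode below 0.025 m); the robot touches nothing.
It fails at once if the solid disc is moved more than 25 mm (distance of disc from where it was at the start of the episode above 0.025 m).
It fails at once if the six-sided collar is moved more than 25 mm (distance of hex_collar from where it was at the start of the episode above 0.025 m).
It also fails if it takes over 107 s, if anything falls off the work surface, if the arm or the gripper's body presses on something with over 40 N, if the wrist force passes 120 N, or if a joint passes its speed limit or range.

ROBOT

A 6-joint arm with a two-finger parallel gripper is mounted at the origin on the work surface. World frame = base frame: x ahead of the robot, y to its left, z up, the work surface at z = 0. Lengths are in m, angles in rad, forces in N, time in s.
With the tool pointing down it reaches from about 0.375 to 0.925 m from the base axis. Payload 5.7 kg.
Tool frame: the origin (TCP) lies midway between the tips of the shut fingers; the grasp point (between the pads) lies 19 mm behind it; y points along the fingers, z is the direction in which the jaws open and shut, and the axes are right-handed (so a half turn about y gives the same grasp; the last joint's range is limited). The gripper opens to 85 mm and grips with 20 to 120 N. Pads are 22 mm wide; open, the fingers measure 114 mm over their backs; the gripper's body (76 mm by 85 mm) begins 54 mm behind the grasp point. The pads swing forward as they close: fully open they stand 13 mm farther back than shut.
Start: joints at [1.005, 0.359, 1.51, -0, 1.272, -0.115], TCP at [0.261, 0.54, 0.231] pointing down, gripper open.
Joint ranges: [-2.97, 2.97], [-1.01, 2.36], [0.21, 2.38], [-0.96, 4.11], [0.2, 2.71], [-2.98, 2.98]. Speed limits (rad/s): [2.39, 2.39, 3.14, 3.14, 3.14, 3.14].

INTERFACE

Orientations are given as a unit quaternion [w, x, y, z].
In Python, from plant import get_obs, camera, job_done gives the robot as it stands. The module is installed in compiled form; this text tells all that it offers.
- The arm moves only by the shell command python3 -m inch 'ROWS' [OPENING] [FORCE]. ROWS is JSON, a list that holds one entry, the list of rows, each a list of 4 numbers: the shift along the tool's x, y, z in mm, then the turn about the tool's y in rad. A call has 1 to 20 rows; each row is the pose to reach, as a shift and turn from the pose measured when the call began, along the tool's axes at that moment; what a row does not reach only later rows make up. A row lasts 1/12 s, in which the tool goes at most 41.7 mm and 7.16 degrees, less where a joint would pass 70% of its speed; a pose out of reach is approached as far as the arm can. A call with a gripper value outside its range is refused whole. OPENING is the opening in per cent of the stroke, from 0 (shut) to 100 (fully open), set as the call begins (- or left out, the last holds). The fingers move at their own pace and stop on an object; FORCE is the grip in N (left out, the last holds). Time passes only in rows, so rows that repeat a pose let the fingers close. It gives the time, the measured TCP pose, the force and the opening at its end, in the units of the state.
- get_obs(): the state, without advancing time (a new reading comes with each control period).
- camera(name): name is "scene" or "top"; returns a dict with "img" (400x640x3 uint8, blue, green, red), "depth" (400x640 float32, m along the optical axis (not along the pixel's ray), 0 where there is no reading), "fx", "fy", "cx", "cy" (pixels), "world_to_cam" (4x4, takes a point from world to camera coordinates). Camera axes: x right, y down, z forward; pixel columns grow to the right and rows downward; lengths in m; the calibration is good to about 2 mm. A picture is of the moment at which its call begins.
- job_done(): hands the job in, once; it reports no verdict.
The state is a dict: "time": time; "q": joint angles; "dq": joint speeds; "tau": joint torques, N m; "position": TCP position; "tool_rot": TCP orientation; "force": force on the tool from outside, world axes, zero at the start; "ft_torque": the same for the moment, N m; "width": finger opening in m.
Only numpy, scipy, OpenCV 4.12 (cv2) and the standard library are available. Lean on these libraries where they do the work, as an engineer would, in place of code of your own. Each camera call takes 0.05 s, during which the arm holds its last target. There are 200 camera calls.

## Working session

There is one attempt and no reset: what is moved stays moved. The work goes in short steps, Python scripts to look and compute and a shell command to move; the robot and the scene stay as the last step left them, time stands still between calls to the robot, and variables do not carry over. Pictures are saved under pics/ and viewed, about 12 in all and at most 16, crops included, and the job is handed in when it is done.

```bash
mkdir -p pics; python3 - <<'E'
from plant import *
import cv2,numpy as np
o=get_obs();print(o)
for n in("top","scene"):
    c=camera(n);cv2.imwrite(f"pics/{n}0.png",c["img"]);np.savez(f"{n}0.npz",**c)
    print(c["fx"],c["cx"],c["cy"],np.round(c["world_to_cam"],3).tolist())
E
```

```text
{'time': 0.0, 'q': array([ 1.00493094e+00,  3.59459130e-01,  1.51142761e+00, -2.19162468e-05,
        1.27250328e+00, -1.15101124e-01]), 'dq': array([ 0.00016423,  0.0005646 ,  0.0007936 , -0.00238758,  0.00145406,
       -0.00079371]), 'tau': array([-3.14630364e-03, -5.27621341e+01, -2.78608167e+01, -5.30765356e-04,
        1.33633730e-02, -2.09375003e-05]), 'position': array([0.26104163, 0.53948676, 0.23048273]), 'tool_rot': array([-0.68862196,  0.68982488, -0.15822635,  0.15781589]), 'force': array([ 0.41060656,  0.02222539, -0.1337154 ]), 'ft_torque': array([0.05728145, 0.02055621, 0.00930534]), 'width': 0.08508635406686899}
388.1804958448177 323.2674977159461 198.70548637138617 [[0.014, -1.0, 0.028, -0.033], [-0.987, -0.019, -0.162, 0.475], [0.163, -0.025, -0.986, 1.064], [0.0, 0.0, 0.0, 1.0]]
450.7845577449669 314.03936712654365 198.66411063836333 [[0.604, 0.797, 0.005, -0.266], [0.643, -0.484, -0.594, -0.29], [-0.471, 0.362, -0.805, 1.416], [0.0, 0.0, 0.0, 1.0]]
```

View pics/top0.png

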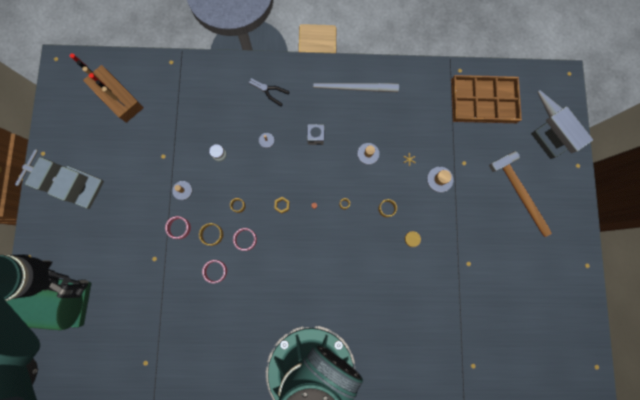

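View pics/scene0.png

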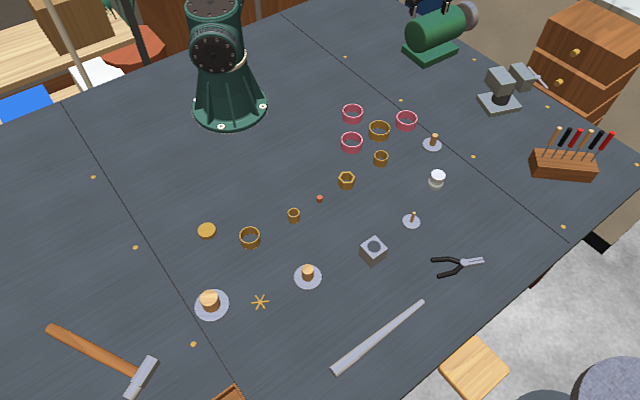

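The top view shows brass bands at (237,205), (345,203), (388,208) and (210,234). The hex collar is at (282,205), the disc at (413,239), and the pink rings at (177,227), (244,239) and (214,271). Posts are at (266,140), (181,190), (368,153) and (440,179). Next I'll measure them, using depth within colour masks.

```bash
cat > h.py <<'E'
import numpy as np,cv2
from scipy.optimize import least_squares
from scipy.spatial.transform import Rotation as R
def cloud(c):
    d=c["depth"];v,u=np.mgrid[:400,:640]
    p=np.stack([(u-c["cx"])/c["fx"]*d,(v-c["cy"])/c["fy"]*d,d],-1)
    T=np.linalg.inv(c["world_to_cam"]);return p@T[:3,:3].T+T[:3,3]
def ray(c,u,v,z):
    T=np.linalg.inv(c["world_to_cam"]);r=T[:3,:3]@[(u-c["cx"])/c["fx"],(v-c["cy"])/c["fy"],1];o=T[:3,3]
    return o+r*(z-o[2])/r[2]
def proj(c,p):
    q=c["world_to_cam"]@np.append(p,1);return np.array([c["fx"]*q[0]/q[2]+c["cx"],c["fy"]*q[1]/q[2]+c["cy"]])
def mask(c):
    h=cv2.cvtColor(c["img"],cv2.COLOR_BGR2HSV);return (h[...,0]>8)&(h[...,0]<32)&(h[...,1]>90)&(h[...,2]>60)
def go(x,y,z,phi=None):
    "shift (tool axes, mm) and turn to world TCP; phi = world angle of jaw axis, mod pi"
    from plant import get_obs
    o=get_obs();q=o["tool_rot"];M=R.from_quat([q[1],q[2],q[3],q[0]]).as_matrix()
    s=M.T@(np.array([x,y,z])-o["position"])*1000
    cur=np.arctan2(M[1,2],M[0,2]);t=0
    if phi is not None: t=-((phi-cur+np.pi/2)%np.pi-np.pi/2)   # y down: sign flips
    print("t",round(o["time"],2),"pos",np.round(o["position"],4),"jaw",round(cur,3),"q6",round(o["q"][5],2),"w",round(o["width"],4),"shift",np.round(s,1),"turn",round(t,3))
E
python3 - <<'E'
from h import *
C={n:dict(np.load(n+"0.npz")) for n in("top","scene")}
for n,c in C.items():
    P=cloud(c);m=mask(c).astype(np.uint8)
    k,l,st,ce=cv2.connectedComponentsWithStats(m)
    for i in range(1,k):
        if st[i,4]<12: continue
        p=P[l==i];
        if not(.25<np.median(p[:,0])<.9 and abs(np.median(p[:,1]))<.6):continue
        z=p[:,2];t=p[(z>.024)&(z<.036)]
        s=""
        if len(t)>8:
            f=least_squares(lambda a:np.hypot(t[:,0]-a[0],t[:,1]-a[1])-a[2],[*t[:,:2].mean(0),.02],loss="soft_l1",f_scale=.002);s=f"circ {np.round(f.x,4)}"
        print(n,np.round(ce[i]),st[i,4],"med",np.round(np.median(p,0),3),"zmax",round(np.percentile(z,95),3),s)
T=C["top"];print(T["depth"][150:160:3,360:378:2],cloud(T)[240,300])
o=[-0.68862196,0.68982488,-0.15822635,0.15781589];print(R.from_quat(o[1:]+o[:1]).as_matrix().round(3))
E
```

```text
top [112.  92.] 1232 med [0.768 0.585 0.051] zmax 0.135 
top [485.  99.] 3035 med [ 0.798 -0.521  0.008] zmax 0.03 circ [ 0.7971 -0.5079  0.0773]
top [369. 151.] 51 med [ 0.616 -0.155  0.045] zmax 0.048 
top [409. 159.] 34 med [ 0.608 -0.282  0.004] zmax 0.007 
top [442. 177.] 129 med [ 0.544 -0.366  0.044] zmax 0.048 circ [ 0.5476 -0.3722  0.0188]
top [179. 189.] 25 med [0.496 0.381 0.044] zmax 0.048 
top [281. 205.] 101 med [0.457 0.095 0.029] zmax 0.033 circ [0.4587 0.0939 0.0184]
top [237. 204.] 71 med [0.457 0.223 0.028] zmax 0.033 circ [0.4555 0.2205 0.0184]
top [345. 203.] 46 med [ 0.466 -0.088  0.026] zmax 0.033 circ [ 0.4662 -0.0862  0.0131]
top [388. 208.] 98 med [ 0.456 -0.213  0.024] zmax 0.033 circ [ 0.4555 -0.211   0.023 ]
top [210. 234.] 142 med [0.371 0.299 0.028] zmax 0.033 circ [0.3716 0.2907 0.0292]
top [412. 239.] 196 med [ 0.367 -0.283  0.014] zmax 0.017 
top [154. 258.] 12 med [0.302 0.452 0.001] zmax 0.003 
top [468. 263.] 13 med [ 0.301 -0.448  0.001] zmax 0.004 
scene [379. 130.] 316 med [0.372 0.292 0.017] zmax 0.03 circ [0.3726 0.2923 0.0291]
scene [554. 13
[... 1043 characters left out ...]
ene [260. 302.] 95 med [ 0.609 -0.282  0.003] zmax 0.007 
scene [193. 344.] 25 med [ 0.6   -0.448  0.001] zmax 0.003 
scene [230. 394.] 320 med [ 0.737 -0.435  0.014] zmax 0.031 circ [ 0.7571 -0.4453  0.027 ]
[[1.1660953 1.1642418 1.1649387 1.125362  1.1267569 1.1245117 1.1243172
  1.1250244 1.1671181]
 [1.1664844 1.162294  1.1543005 1.1317455 1.1213793 1.1235689 1.1228164
  1.1625156 1.1651815]
 [1.1585131 1.159129  1.1628805 1.1513921 1.1491543 1.152645  1.1649958
  1.1615703 1.1604947]
 [1.1617491 1.1592008 1.1600312 1.1607744 1.1618328 1.1603022 1.1573772
  1.159178  1.1579369]] [ 0.35976453  0.03977838 -0.00072038]
[[ 0.9   -0.001  0.436]
 [-0.436 -0.002  0.9  ]
 [-0.    -1.    -0.002]]
```

```bash
python3 - <<'E'
from h import *
G={"XL":(.548,-.372,.039),"L":(.622,-.157,.033),"M":(.5005,.3845,.028),"S":(.658,.146,.023)}
for n in("top","scene"):
    c=dict(np.load(n+"0.npz"));P=cloud(c)
    for k,(x,y,r) in G.items():
        D=np.hypot(P[...,0]-x,P[...,1]-y)<r+.025
        h=cv2.cvtColor(c["img"],cv2.COLOR_BGR2HSV)
        # foot: bright grey; outer outline of foot+post by ray onto z=6mm, keep outline points near z=6mm
        m=(D&(h[...,2]>115)).astype(np.uint8);m=cv2.morphologyEx(m,cv2.MORPH_CLOSE,np.ones((3,3)))
        ct=max(cv2.findContours(m,0,1)[0],key=cv2.contourArea)[:,0]
        q=np.array([ray(c,*p,.006)[:2] for p in ct])
        f=least_squares(lambda a:np.hypot(q[:,0]-a[0],q[:,1]-a[1])-a[2],[x,y,r],loss="soft_l1",f_scale=.001).x
        t=P[D&(P[...,2]>.041)&(P[...,2]<.049)]
        print(n,k,"foot",np.round(f,4),"top mean",t[:,:2].mean(0).round(4),len(t),"mid",((t.max(0)+t.min(0))/2).round(4)[:2])
    m=(h[...,0]>150)&(h[...,1]>90)&(P[...,2]>.02)&(P[...,2]<.04)&(P[...,1]<.5)&(P[...,1]>.1)&(P[...,0]<.5)
    k,l,st,ce=cv2.connectedComponentsWithStats(m.astype(np.uint8))
    for i in range(1,k):
        if st[i,4]>15:
            t=P[l==i];print("pink",least_squares(lambda a:np.hypot(t[:,0]-a[0],t[:,1]-a[1])-a[2],[*t[:,:2].mean(0),.03],loss="soft_l1",f_scale=.002).x.round(3))
E
```

```text
top XL foot [ 0.548  -0.3726  0.039 ] top mean [ 0.5476 -0.3724] 138 mid [ 0.5476 -0.3731]
top L foot [ 0.6218 -0.158   0.0331] top mean [ 0.6219 -0.158 ] 68 mid [ 0.6219 -0.158 ]
top M foot [0.4992 0.3877 0.0276] top mean [0.4985 0.3857] 30 mid [0.4986 0.3859]
top S foot [0.6567 0.1487 0.0229] top mean [0.6559 0.1467] 7 mid [0.6557 0.1466]
scene XL foot [ 0.5475 -0.3724  0.0387] top mean [ 0.5493 -0.3717] 241 mid [ 0.5483 -0.3713]
scene L foot [ 0.6218 -0.1578  0.0328] top mean [ 0.6234 -0.1575] 101 mid [ 0.6228 -0.1576]
scene M foot [0.4978 0.388  0.0281] top mean [0.4995 0.3874] 25 mid [0.4997 0.3876]
scene S foot [0.6559 0.1486 0.023 ] top mean [0.6578 0.148 ] 9 mid [0.6573 0.1479]
pink [0.27  0.275 0.029]
pink [0.39  0.386 0.029]
pink [0.361 0.196 0.029]
pink [0.36  0.196 0.029]
```

```bash
python3 -c "
from h import *
go(.372,.2915,.10,2.356)"
```

```text
t 0.1 pos [0.2611 0.5395 0.2305] jaw 1.12 q6 -0.12 w 0.0857 shift [ 207.9  130.8 -174.7] turn -1.236
```

```bash
python3 -m inch '[[[20,5,-17,-0.12],[45,15,-38,-0.24],[70,25,-60,-0.36],[95,40,-80,-0.48],[120,55,-101,-0.6],[145,75,-122,-0.72],[170,95,-143,-0.84],[190,110,-160,-0.96],[203,122,-171,-1.08],[208,131,-175,-1.2],[208,131,-175,-1.236],[208,131,-175,-1.236],[208,131,-175,-1.236]]]' 100 60; python3 -c "
from h import *
from plant import *
c=camera('top');cv2.imwrite('pics/a1.png',cv2.resize(c['img'][150:330,60:360],None,fx=2.5,fy=2.5))
go(.372,.2915,.0,2.356)"
```

```text
time: 1.18
position: [0.3719, 0.2911, 0.0996]
tool_rot: [-0.653, 0.654, 0.269, -0.271]
force: [0.5, 0.2, 0.2]
width: 0.0853
t 1.23 pos [0.372  0.2914 0.0999] jaw 2.355 q6 -1.84 w 0.0857 shift [ 0.2 99.9  0.1] turn -0.001
```

View pics/a1.png

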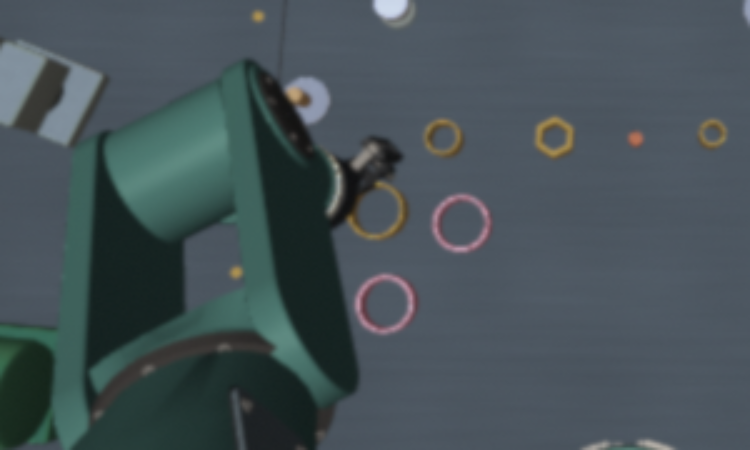

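```bash
python3 -m inch '[[[0,30,0,0],[0,60,0,0],[0,85,0,0],[0,97,0,0],[0,101,0,0],[0,101,0,0]]]'; python3 -m inch '[[[0,0,0,0],[0,0,0,0],[0,0,0,0],[0,0,0,0],[0,0,0,0],[0,0,0,0],[0,0,0,0],[0,0,0,0],[0,0,0,0],[0,0,0,0]]]' 40 50; python3 -c "
from h import *
from plant import *
c=camera('scene');cv2.imwrite('pics/a2.png',cv2.resize(c['img'][60:210,300:480],None,fx=4,fy=4))
go(.372,.2915,.10)"
```

```text
time: 1.73
position: [0.3714, 0.2914, -0.0018]
tool_rot: [-0.653, 0.654, 0.269, -0.271]
force: [-0.8, -0.1, -0.1]
width: 0.0849
time: 2.57
position: [0.3722, 0.292, -0.0003]
tool_rot: [-0.653, 0.654, 0.27, -0.27]
force: [-0.9, 1.1, 6.1]
width: 0.0605
t 2.62 pos [ 3.722e-01  2.921e-01 -3.000e-04] jaw 2.355 q6 -1.83 w 0.0607 shift [  -0.6 -100.3   -0.3] turn 0
```

View pics/a2.png

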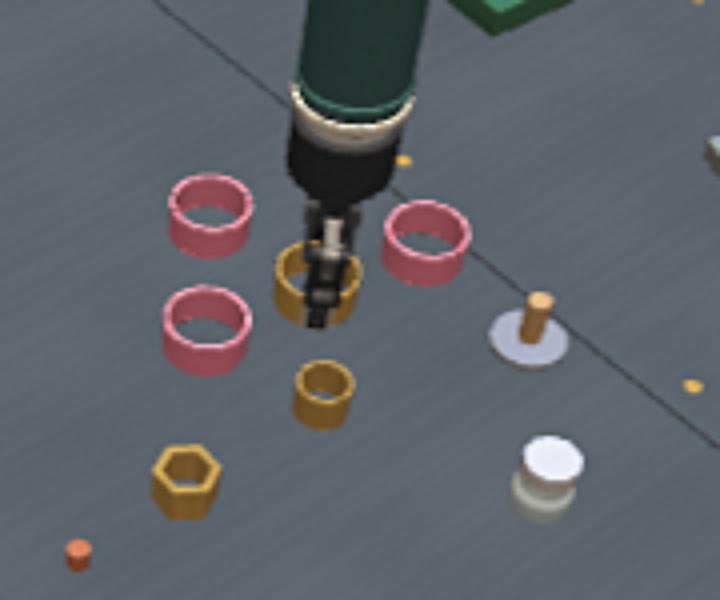

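```bash
python3 -m inch '[[[0,-15,0,0],[0,-45,0,0],[0,-80,0,0],[0,-110,0,0],[0,-120,0,0],[0,-120,0,0]]]'; python3 -c "
from h import *
from plant import *
c=camera('scene');cv2.imwrite('pics/a3.png',cv2.resize(c['img'][40:210,300:480],None,fx=3,fy=3))
go(.5478,-.3724,.12)"
```

```text
time: 3.12
position: [0.3745, 0.2936, 0.1235]
tool_rot: [0.654, -0.653, -0.273, 0.267]
force: [1.0, -0.3, -1.7]
width: 0.0609
t 3.17 pos [0.3734 0.2929 0.1217] jaw 2.355 q6 -1.83 w 0.0606 shift [-346.1    1.3 -594.3] turn 0
```

View pics/a3.png

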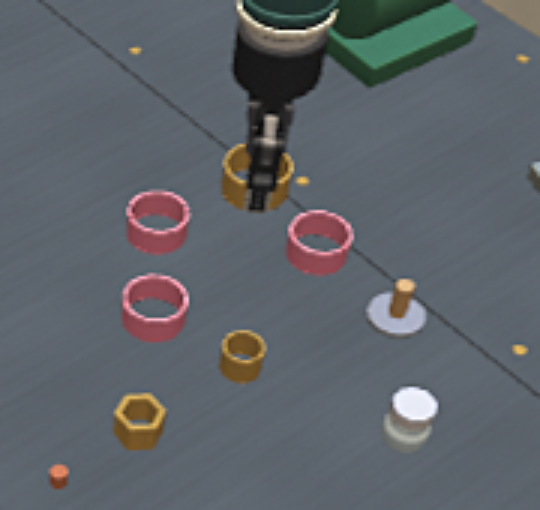

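Band held level. Carrying it to the post.

```bash
python3 -m inch '[[[-9,1,-15,0.05],[-24,1,-42,0.15],[-43,1,-74,0.25],[-63,1,-108,0.35],[-83,1,-142,0.45],[-103,1,-176,0.55],[-123,1,-210,0.65],[-143,1,-244,0.75],[-163,1,-279,0.85],[-183,1,-314,0.95],[-203,1,-348,1.05],[-223,1,-382,1.15],[-243,1,-416,1.25],[-263,1,-450,1.35],[-283,1,-485,1.45],[-303,1,-520,1.5],[-320,1,-550,1.55],[-335,1,-575,1.6],[-343,1,-590,1.6],[-346,1,-594,1.6]]]'; python3 -m inch '[[[0,0,0,0],[0,0,0,0],[0,0,0,0]]]';  python3 -c "
from h import *
from plant import *
c=camera('scene');np.savez('b1.npz',**c);cv2.imwrite('pics/b1.png',cv2.resize(c['img'][180:360,100:340],None,fx=3,fy=3))
go(.5478,-.3724,.12)"
```

```text
time: 4.83
position: [0.5477, -0.3751, 0.1183]
tool_rot: [0.65, -0.648, 0.28, -0.283]
force: [1.1, -0.7, -1.8]
width: 0.0607
time: 5.08
position: [0.5467, -0.3733, 0.1172]
tool_rot: [0.65, -0.647, 0.281, -0.281]
force: [-0.1, 0.3, -1.6]
width: 0.0608
t 5.13 pos [ 0.547  -0.3732  0.1177] jaw 0.753 q6 -1.46 w 0.0607 shift [-0.  -2.3  1.2] turn 0
```

View pics/b1.png

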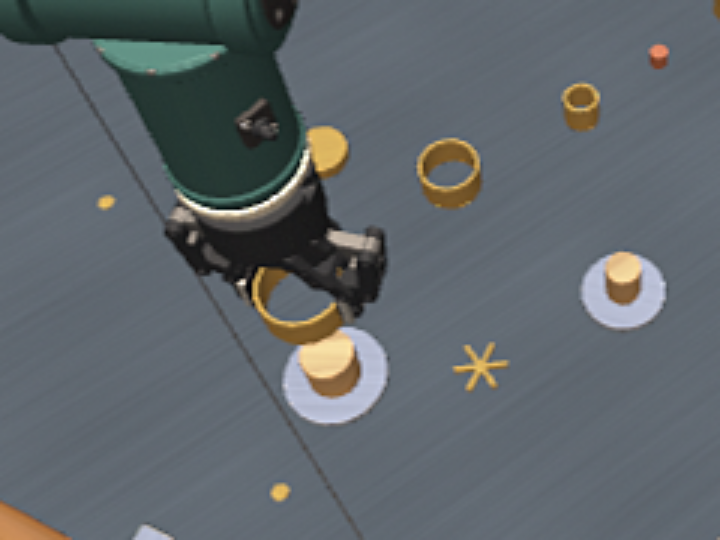

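```bash
python3 -c "
from h import *
c=dict(np.load('b1.npz'));P=cloud(c);t=P[mask(c)&(np.hypot(P[...,0]-.547,P[...,1]+.373)<.05)&(P[...,2]>.1)]
print(len(t),t[:,2].max())
t=t[t[:,2]>.112]
print(least_squares(lambda a:np.hypot(t[:,0]-a[0],t[:,1]-a[1])-.0295,[.547,-.373],loss='soft_l1',f_scale=.002).x.round(4),np.percentile(t[:,2],[5,95]))"
```

```text
312 0.3237367025533133
[ 0.5468 -0.3689] [0.12022804 0.18916913]
```

```bash
python3 -m inch '[[[0,15,1,0],[0,45,1,0],[0,70,1,0],[0,90,1,0],[0,102,1,0],[0,107,1,0],[0,109,1,0],[0,110,1,0],[0,110,1,0]]]'; python3 -c "
from h import *
go(.5478,-.3724,.007)"
```

```text
time: 5.88
position: [0.5488, -0.3727, 0.0088]
tool_rot: [0.65, -0.648, 0.28, -0.282]
force: [0.1, 0.2, -0.3]
width: 0.0606
t 5.88 pos [ 0.5488 -0.3727  0.0088] jaw 0.753 q6 -1.46 w 0.0606 shift [-0.9  1.8 -0.5] turn 0
```

```bash
python3 -m inch '[[[0,2,0,0],[0,2,0,0],[0,2,0,0]]]';python3 -m inch '[[[0,0,0,0],[0,0,0,0],[0,0,0,0],[0,0,0,0],[0,0,0,0],[0,0,0,0],[0,-30,0,0],[0,-70,0,0],[0,-110,0,0],[0,-110,0,0]]]' 100;  python3 -c "
from h import *
from plant import *
c=camera('scene');np.savez('b2.npz',**c);cv2.imwrite('pics/b2.png',cv2.resize(c['img'][180:360,100:340],None,fx=3,fy=3))
go(.4563,-.2108,.10)"
```

```text
time: 6.13
position: [0.5492, -0.373, 0.0075]
tool_rot: [0.65, -0.648, 0.28, -0.282]
force: [0.2, -0.1, -0.8]
width: 0.0613
time: 6.97
position: [0.5529, -0.3767, 0.1259]
tool_rot: [-0.649, 0.649, -0.275, 0.287]
force: [0.8, -0.9, 1.3]
width: 0.0852
t 7.02 pos [ 0.5517 -0.3757  0.1228] jaw 0.753 q6 -1.46 w 0.0855 shift [-185.9   20.7   43.1] turn 0
```

View pics/b2.png

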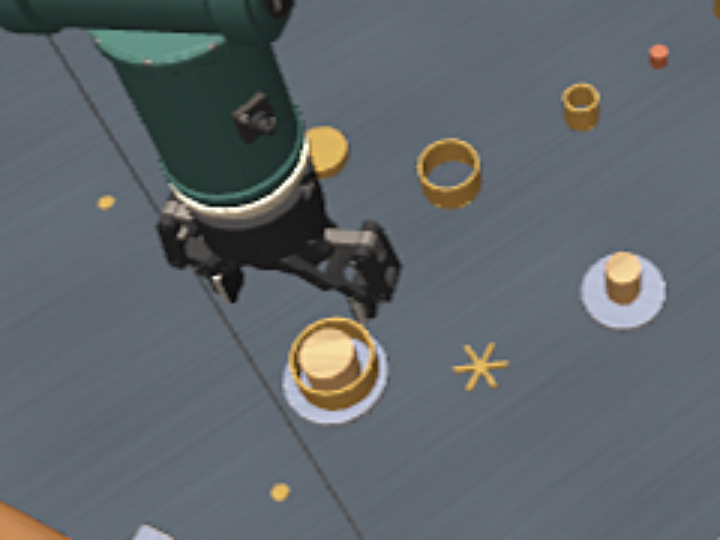

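XL is seated on its foot. Next is the large band.

```bash
python3 -m inch '[[[-15,2,4,0],[-45,6,10,0],[-80,10,19,0],[-115,14,27,0],[-150,18,35,0],[-175,20,41,0],[-186,21,43,0],[-186,21,43,0],[-186,21,43,0]]]'; python3 -c "
from h import *
go(.4563,-.2108,.004)"
```

```text
time: 7.77
position: [0.4568, -0.2112, 0.0997]
tool_rot: [-0.649, 0.649, -0.276, 0.286]
force: [-0.2, -0.9, 0.2]
width: 0.0856
t 7.77 pos [ 0.4568 -0.2112  0.0997] jaw 0.754 q6 -1.33 w 0.0856 shift [-1.9 95.7 -0.6] turn 0
```

```bash
python3 -m inch '[[[0,30,0,0],[-1,60,0,0],[-1,82,0,0],[-2,92,-1,0],[-2,95,-1,0],[-2,95,-1,0],[-2,95,-1,0]]]'; python3 -m inch '[[[0,0,0,0],[0,0,0,0],[0,0,0,0],[0,0,0,0],[0,0,0,0],[0,0,0,0],[0,0,0,0],[0,0,0,0],[0,0,0,0],[0,0,0,0]]]' 30 50; python3 -m inch '[[[0,-15,0,0],[0,-45,0,0],[0,-80,0,0],[0,-110,0,0],[0,-110,0,0],[0,-110,0,0],[0,-110,0,0]]]'; python3 -c "
from h import *
go(.622,-.158,.115)"
```

```text
time: 8.35
position: [0.4573, -0.2125, 0.005]
tool_rot: [-0.649, 0.649, -0.275, 0.287]
force: [0.3, -0.3, 0.7]
width: 0.0854
time: 9.18
position: [0.4581, -0.2131, 0.0061]
tool_rot: [-0.648, 0.649, -0.274, 0.287]
force: [-1.1, -0.8, 6.8]
width: 0.0479
time: 9.77
position: [0.4559, -0.2118, 0.116]
tool_rot: [-0.648, 0.649, -0.274, 0.287]
force: [-0.3, 0.1, -1.2]
width: 0.0477
t 9.77 pos [ 0.4559 -0.2118  0.116 ] jaw 0.754 q6 -1.33 w 0.0477 shift [ 74.4   3.3 157.9] turn 0
```

```bash
python3 -m inch '[[[8,2,14,0],[22,3,43,0],[38,3,75,0],[53,3,108,0],[66,3,135,0],[74,3,152,0],[77,3,158,0],[77,3,158,0],[77,3,158,0],[77,3,158,0]]]'; python3 -c "
from h import *
from plant import *
c=camera('scene');np.savez('c1.npz',**c)
P=cloud(c);t=P[mask(c)&(np.hypot(P[...,0]-.622,P[...,1]+.158)<.05)]
t=t[(t[:,2]>.132)&(t[:,2]<.15)]
print(len(t),least_squares(lambda a:np.hypot(t[:,0]-a[0],t[:,1]-a[1])-.0235,[.622,-.158],loss='soft_l1',f_scale=.002).x.round(4),np.percentile(t[:,2],[5,95]))
go(.624,-.160,.014)"
```

```text
time: 10.6
position: [0.6219, -0.1597, 0.1142]
tool_rot: [-0.648, 0.649, -0.275, 0.286]
force: [-0.5, -0.1, -1.4]
width: 0.0475
87 [ 0.622  -0.1566] [0.13288632 0.14092467]
t 10.65 pos [ 0.6221 -0.1599  0.1146] jaw 0.753 q6 -1.11 w 0.0477 shift [ -0.2 100.6   0.9] turn 0
```

```bash
python3 -m inch '[[[0,15,0,0],[0,45,0,0],[0,70,0,0],[0,88,0,0],[0,96,0,0],[0,100,0,0],[0,101,0,0],[0,101,0,0],[0,101,0,0]]]'; python3 -m inch '[[[0,0,0,0],[0,0,0,0],[0,0,0,0],[0,0,0,0],[0,0,0,0],[0,0,0,0],[0,-30,0,0],[0,-70,0,0],[0,-110,0,0],[0,-110,0,0],[0,-110,0,0]]]' 100;  python3 -c "
from h import *
from plant import *
c=camera('scene');cv2.imwrite('pics/c2.png',cv2.resize(c['img'][180:360,160:400],None,fx=3,fy=3))
go(.467,-.0858,.10)"
```

```text
time: 11.4
position: [0.6244, -0.1612, 0.0149]
tool_rot: [-0.648, 0.649, -0.275, 0.288]
force: [0.5, 0.2, -1.1]
width: 0.048
time: 12.32
position: [0.6249, -0.161, 0.1281]
tool_rot: [-0.648, 0.649, -0.272, 0.29]
force: [-0.8, -0.6, -0.5]
width: 0.0855
t 12.37 pos [ 0.6231 -0.1604  0.126 ] jaw 0.753 q6 -1.11 w 0.0854 shift [-161.7   22.4  -63. ] turn 0
```

View pics/c2.png

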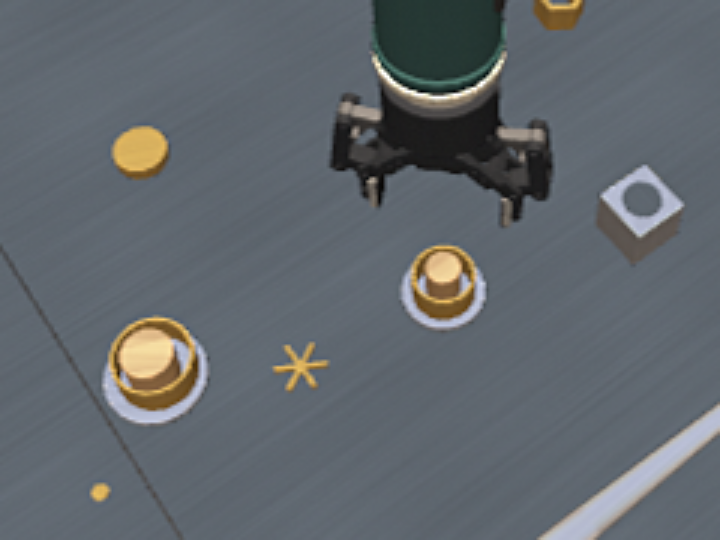

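Large is seated too. Small band next.

```bash
python3 -m inch '[[[-14,2,-5,0],[-40,6,-15,0],[-74,10,-29,0],[-108,14,-42,0],[-138,18,-54,0],[-155,21,-60,0],[-162,22,-63,0],[-162,22,-63,0],[-162,22,-63,0]]]'; python3 -c "
from h import *
go(.467,-.0858,.008)"
```

```text
time: 13.12
position: [0.4677, -0.0859, 0.1]
tool_rot: [-0.648, 0.649, -0.274, 0.289]
force: [0.5, -0.0, 1.3]
width: 0.0854
t 13.12 pos [ 0.4677 -0.0859  0.1   ] jaw 0.753 q6 -1.07 w 0.0854 shift [-2.4 92.  -1.1] turn 0
```

```bash
python3 -m inch '[[[-1,30,0,0],[-1,60,0,0],[-2,80,-1,0],[-3,89,-1,0],[-3,92,-1,0],[-3,92,-1,0],[-3,92,-1,0]]]'; python3 -m inch '[[[0,0,0,0],[0,0,0,0],[0,0,0,0],[0,0,0,0],[0,0,0,0],[0,0,0,0],[0,0,0,0],[0,0,0,0],[0,0,0,0],[0,0,0,0],[0,0,0,0],[0,0,0,0]]]' 10 50; python3 -m inch '[[[0,-15,0,0],[0,-45,0,0],[0,-80,0,0],[0,-110,0,0],[0,-110,0,0],[0,-110,0,0],[0,-110,0,0]]]'; python3 -c "
from h import *
go(.6563,.148,.118)"
```

```text
time: 13.7
position: [0.468, -0.0859, 0.0086]
tool_rot: [-0.648, 0.649, -0.273, 0.289]
force: [-0.3, -0.3, -1.0]
width: 0.0853
time: 14.7
position: [0.4683, -0.086, 0.0094]
tool_rot: [-0.648, 0.649, -0.272, 0.289]
force: [-1.4, 0.6, 8.1]
width: 0.0284
time: 15.28
position: [0.4654, -0.0846, 0.119]
tool_rot: [-0.648, 0.649, -0.273, 0.289]
force: [-0.1, 1.5, -1.4]
width: 0.0279
t 15.28 pos [ 0.4654 -0.0846  0.119 ] jaw 0.754 q6 -1.07 w 0.0279 shift [-39.1   2.6 298.3] turn 0
```

```bash
python3 -m inch '[[[-2,2,14,0],[-5,3,42,0],[-10,3,78,0],[-15,3,114,0],[-20,3,150,0],[-25,3,186,0],[-29,3,222,0],[-33,3,255,0],[-36,3,280,0],[-38,3,294,0],[-38,3,298,0],[-38,3,298,0],[-38,3,298,0],[-38,3,298,0]]]'; python3 -c "
from h import *
from plant import *
c=camera('scene');np.savez('d1.npz',**c)
P=cloud(c);t=P[mask(c)&(np.hypot(P[...,0]-.656,P[...,1]-.148)<.05)]
t=t[(t[:,2]>.132)&(t[:,2]<.15)]
print(len(t),least_squares(lambda a:np.hypot(t[:,0]-a[0],t[:,1]-a[1])-.0135,[.656,.148],loss='soft_l1',f_scale=.002).x.round(4),np.percentile(t[:,2],[5,95]))
go(.6568,.1475,.017)"
```

```text
time: 16.45
position: [0.6553, 0.1458, 0.1165]
tool_rot: [-0.648, 0.65, -0.274, 0.289]
force: [-0.3, -0.1, -1.3]
width: 0.0285
57 [0.657  0.1472] [0.13255151 0.13945435]
t 16.5 pos [0.6555 0.1458 0.1169] jaw 0.753 q6 -0.62 w 0.0279 shift [-2.5 99.9  1.5] turn 0
```

```bash
python3 -m inch '[[[0,15,1,0],[-1,45,1,0],[-1,70,1,0],[-2,86,1,0],[-2,95,1,0],[-2,99,1,0],[-2,100,1,0],[-2,100,1,0],[-2,100,1,0]]]'; python3 -m inch '[[[0,0,0,0],[0,0,0,0],[0,0,0,0],[0,0,0,0],[0,0,0,0],[0,0,0,0],[0,0,0,0],[0,0,0,0],[0,-30,0,0],[0,-70,0,0],[0,-110,0,0],[0,-110,0,0],[0,-110,0,0]]]' 100;  python3 -c "
from h import *
from plant import *
c=camera('scene');cv2.imwrite('pics/d2.png',cv2.resize(c['img'][90:270,300:540],None,fx=3,fy=3))
go(.4565,.2212,.11)"
```

```text
time: 17.25
position: [0.6579, 0.1468, 0.0183]
tool_rot: [-0.648, 0.649, -0.273, 0.29]
force: [0.8, -0.4, -0.5]
width: 0.0286
time: 18.33
position: [0.658, 0.1484, 0.1317]
tool_rot: [0.649, -0.648, 0.271, -0.292]
force: [0.2, 0.3, -0.5]
width: 0.0851
t 18.38 pos [0.6561 0.1481 0.1294] jaw 0.752 q6 -0.62 w 0.0854 shift [-190.2   13.9  -96. ] turn 0
```

View pics/d2.png

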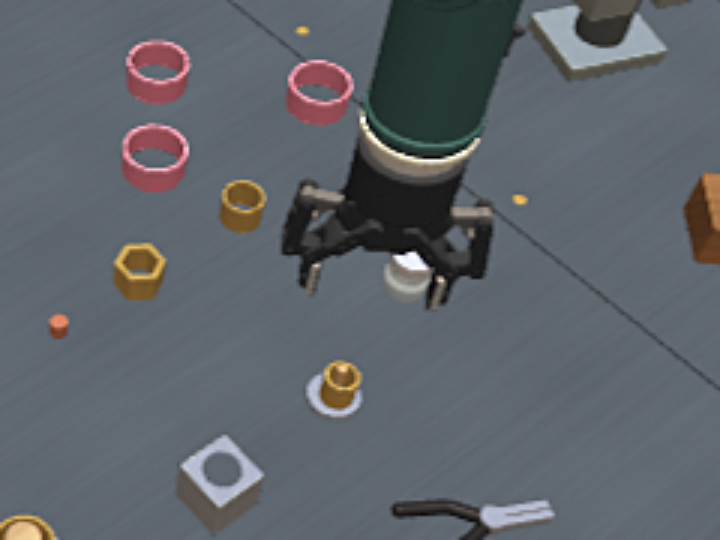

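```bash
python3 -m inch '[[[-16,1,-8,0],[-45,3,-23,0],[-80,6,-40,0],[-115,9,-58,0],[-150,12,-75,0],[-178,14,-90,0],[-189,14,-95,0],[-190,14,-96,0],[-190,14,-96,0],[-190,14,-96,0]]]'; python3 -c "
from h import *
from plant import *
for n in('scene','top'):
  c=camera(n)
  P=cloud(c);t=P[mask(c)&(np.hypot(P[...,0]-.656,P[...,1]-.148)<.03)]
  u=t[(t[:,2]>.03)&(t[:,2]<.04)]
  if len(u)>5: print(n,len(u),least_squares(lambda a:np.hypot(u[:,0]-a[0],u[:,1]-a[1])-.0135,[.656,.148],loss='soft_l1',f_scale=.002).x.round(4),t[t[:,2]>.041][:,:2].mean(0),np.percentile(t[:,2],[5,50,80,95]))
go(.4565,.2212,.0065)"
```

```text
time: 19.22
position: [0.4582, 0.221, 0.1097]
tool_rot: [0.649, -0.649, 0.272, -0.291]
force: [0.1, -0.8, -0.1]
width: 0.0853
scene 57 [0.6594 0.1486] [0.65794079 0.14811546] [0.00779175 0.02759896 0.0347628  0.04125327]
top 24 [0.6583 0.1465] [0.65673345 0.1485076 ] [0.0163258  0.03037174 0.03600492 0.0421842 ]
t 19.32 pos [0.4586 0.2208 0.1099] jaw 0.752 q6 -0.41 w 0.0852 shift [ -4.3 103.3  -2.5] turn 0
```

```bash
python3 -m inch '[[[-1,30,-1,0],[-2,60,-1,0],[-3,88,-2,0],[-4,100,-2,0],[-4,103,-2,0],[-4,103,-2,0],[-4,103,-2,0]]]'; python3 -m inch '[[[0,0,0,0],[0,0,0,0],[0,0,0,0],[0,0,0,0],[0,0,0,0],[0,0,0,0],[0,0,0,0],[0,0,0,0],[0,0,0,0],[0,0,0,0],[0,0,0,0]]]' 20 50; python3 -m inch '[[[0,-15,0,0],[0,-45,0,0],[0,-80,0,0],[0,-110,0,0],[0,-110,0,0],[0,-110,0,0],[0,-110,0,0]]]'; python3 -c "
from h import *
go(.4988,.3872,.118)"
```

```text
time: 19.9
position: [0.4584, 0.2213, 0.0072]
tool_rot: [0.649, -0.648, 0.272, -0.292]
force: [-0.2, 0.2, 0.3]
width: 0.0851
time: 20.82
position: [0.4589, 0.2215, 0.0084]
tool_rot: [0.649, -0.648, 0.271, -0.292]
force: [-1.5, -1.3, 8.6]
width: 0.0378
time: 21.4
position: [0.4553, 0.2224, 0.1181]
tool_rot: [0.649, -0.648, 0.271, -0.292]
force: [-1.1, 0.5, -1.3]
width: 0.0383
t 21.4 pos [0.4553 0.2224 0.1181] jaw 0.751 q6 -0.41 w 0.0383 shift [-90.8  -0.3 144.2] turn 0
```

```bash
python3 -m inch '[[[-9,0,14,0],[-25,0,40,0],[-46,0,74,0],[-66,0,106,0],[-80,0,130,0],[-87,0,141,0],[-89,0,144,0],[-89,0,144,0],[-89,0,144,0],[-89,0,144,0]]]'; python3 -c "
from h import *
from plant import *
c=camera('scene');np.savez('e1.npz',**c)
P=cloud(c);t=P[mask(c)&(np.hypot(P[...,0]-.499,P[...,1]-.387)<.05)]
t=t[(t[:,2]>.132)&(t[:,2]<.15)]
print(len(t),least_squares(lambda a:np.hypot(t[:,0]-a[0],t[:,1]-a[1])-.0185,[.499,.387],loss='soft_l1',f_scale=.002).x.round(4),np.percentile(t[:,2],[5,95]))
go(.4998,.3862,.016)"
```

```text
time: 22.23
position: [0.4988, 0.3837, 0.1171]
tool_rot: [-0.648, 0.648, -0.272, 0.292]
force: [-0.1, -0.5, -0.6]
width: 0.0383
77 [0.4991 0.3864] [0.13250895 0.14059848]
t 22.28 pos [0.4991 0.3839 0.1174] jaw 0.75 q6 -0.18 w 0.038 shift [ -3.9 101.4   0.9] turn 0
```

```bash
python3 -m inch '[[[-2,15,1,0],[-3,45,1,0],[-3,70,1,0],[-3,86,1,0],[-3,95,1,0],[-3,100,1,0],[-3,101,1,0],[-3,101,1,0],[-3,101,1,0]]]'; python3 -m inch '[[[0,0,0,0],[0,0,0,0],[0,0,0,0],[0,0,0,0],[0,0,0,0],[0,0,0,0],[0,0,0,0],[0,0,0,0],[0,-30,0,0],[0,-70,0,0],[0,-110,0,0],[0,-110,0,0],[20,-150,-110,0],[60,-150,-140,0],[90,-150,-170,0],[120,-150,-200,0],[150,-150,-230,0],[150,-150,-230,0]]]' 100;  python3 - <<'E'
from h import *
from plant import *
B={"S":(.6563,.148,.0135),"M":(.4988,.3872,.0185),"L":(.622,-.158,.0235),"XL":(.5478,-.3724,.0295)}
for n in('scene','top'):
  c=camera(n);P=cloud(c)
  cv2.imwrite(f'pics/f_{n}.png',c['img'])
  for k,(x,y,r) in B.items():
    t=P[mask(c)&(np.hypot(P[...,0]-x,P[...,1]-y)<r+.012)];u=t[(t[:,2]>.031)&(t[:,2]<.04)]
    if len(u)>8:
      f=least_squares(lambda a:np.hypot(u[:,0]-a[0],u[:,1]-a[1])-r,[x,y],loss='soft_l1',f_scale=.002).x
      print(n,k,f.round(4),"off mm",((f-[x,y])*1000).round(1))
print(get_obs()["position"],get_obs()["time"])
E
```

```text
time: 23.03
position: [0.5013, 0.386, 0.0176]
tool_rot: [0.649, -0.648, 0.272, -0.293]
force: [0.9, -0.5, -0.6]
width: 0.0381
time: 24.53
position: [0.4341, 0.1526, 0.1664]
tool_rot: [0.649, -0.648, 0.271, -0.293]
force: [0.6, -0.9, 0.6]
width: 0.0852
scene S [0.6603 0.1482] off mm [4.  0.2]
scene M [0.5014 0.3907] off mm [2.6 3.5]
scene L [ 0.6239 -0.157 ] off mm [1.9 1. ]
scene XL [ 0.5481 -0.3684] off mm [0.3 4. ]
top S [0.6582 0.1469] off mm [ 1.9 -1.1]
top L [ 0.623  -0.1585] off mm [ 1.  -0.5]
top XL [ 0.5482 -0.3698] off mm [0.4 2.6]
[0.43332345 0.14909961 0.16626623] 24.6333
```

View pics/f_scene.png

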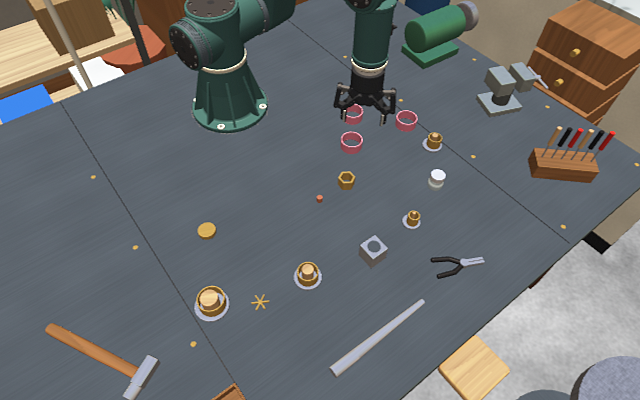

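```bash
python3 - <<'E'
import cv2
i=cv2.imread('pics/f_scene.png');f=lambda x,y:cv2.resize(i[y-30:y+30,x-30:x+30],None,fx=6,fy=6,interpolation=2)
cv2.imwrite('pics/g.png',cv2.vconcat([cv2.hconcat([f(433,142),f(412,218)])]))
E
```

```text
(no output)
```

View pics/g.png

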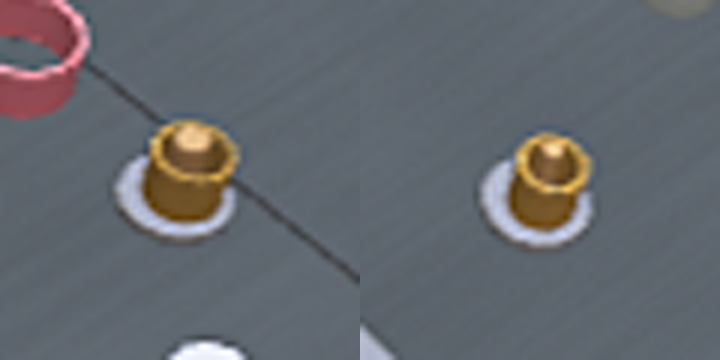

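```bash
python3 -c "
from plant import *
o=get_obs();print(o['time'],o['force'],abs(o['dq']).max());job_done()"
```

```text
24.6333 [-0.57294946  0.36824458  0.72719237] 0.08535550733625528
the job is handed in; nothing more can be done
```

All four bands are over the posts of their own size and lying on the feet. I handed the job in at 24.6 s, with the gripper open, empty and raised to 166 mm. No verdict was reported.

- **Centring:** the last camera fits put every band within 5 mm of its post axis; the limit is 11 mm. They were about 4 mm off for small and extra large, 4.4 mm for medium and 2 mm for large.
- **Disagreement between views:** the top view read 0.5 to 2.5 mm less offset than the scene view for small, large and extra large. It gave no fit for medium, so that figure comes from one view.
- **Flatness:** the bands' rims were at the height expected when seated. I judged flatness by eye in close pictures and saw no tilt, but did not measure the angle.
- **Left alone:** the disc, the six-sided collar and the pink rings look unmoved in the last picture. I did not re-measure their positions.
- **Forces:** the readings I printed stayed under 9 N, during the grasps.
- **Arm at hand-in:** it still showed a small residual joint speed of 0.085 rad/s, but was clear of everything.

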